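# Stand the toppled card stands back on their feet

## Task

Both card stands on the canteen table, the menu stand and the cake card stand, have been knocked onto their backs. With your fingertips gently push the raised wooden foot of each one over, so that it tips up and stands on its foot again about where it lay. Do not pinch, lift or drag the stands, and leave the shakers, mug, tumbler and sugar pourer as they are.

Things in the scene. Friction and masses are not known exactly. Their poses are not given: they have to be found in the camera images.
- menu_stand: Menu stand, 0.2 to 0.3 kg: dark wooden foot (90 mm front to back, 120 wide, 22 thick); along its rear edge a clear panel with a red card (110 wide, 150 long, 4 mm thick) leaning back 10 degrees. Origin: centre of the foot's underside. Axes: z away from the underside (up when it stands), -x to the front edge (toe), y along the width. Its z axis leans to the side on which the panel lies.
- menu_stand_heel (a point): Middle of the menu stand's heel, the lower rear edge of the foot (body x = +45 mm), axes as the body's. At the start the panel lies flat on the table, card up, and the foot stands on this edge, 92 mm high, leaning 10 degrees away from the panel. The heel stays on the table as the stand tips about it.
- menu_stand_toe (a point): Middle of the upper front edge of the menu stand's foot (body x = -45, z = 22 mm), at the start its highest edge. The foot's upper face below it looks to the panel: pushed near this edge, away from the panel, with about 1 N, the stand tips about its heel and after some 35 degrees overbalances and drops onto its foot; pushed low down it slides.
- cake_stand: Cake card stand, 0.2 to 0.3 kg, made like the menu stand but wider and lower: dark wooden foot 80 mm front to back, 150 wide, 20 thick; clear panel with a green card, 148 wide, 105 long, 4 mm thick, leaning back 10 degrees. Origin: centre of the foot's underside; axes as the menu stand's. It too lies on its back at the start.
- cake_stand_heel (a point): Middle of the cake card stand's heel, the lower rear edge of the foot (body x = +40 mm), about which it tips. At the start the foot stands on this edge, 82 mm high, leaning 10 degrees away from the panel.
- cake_stand_toe (a point): Middle of the upper front edge of the cake card stand's foot (body x = -40, z = 20 mm), at the start its highest edge. Pushed near it, away from the panel, the stand tips and overbalances after some 25 degrees.
- salt: Glass salt shaker with steel cap, 42 mm across, 78 mm tall, in the middle, beyond the stands' feet. Origin: centre of its base, z up. Leave alone.
- pepper: Glass pepper shaker with steel cap, 42 mm across, 78 mm tall, in the middle, beyond the stands' feet. Origin: centre of its base, z up. Leave alone.
- mug: White mug, 80 mm across, 92 mm tall, handle towards its +y, to the left, beyond the stands' feet. Origin: centre of its base, z up. Leave alone. Left of it stands a fixed white wire dish basket, 420 x 270 mm, up to 165 mm tall.
- tumbler: Clear tumbler, 72 mm across at the rim, 110 mm tall, to the right, beyond the stands' feet. Origin: centre of its base, z up. Leave alone. Right of it lies a fixed wooden tray, 420 x 300 mm, with small things on it, up to 35 mm high.
- sugar: Glass sugar pourer with steel top, 76 mm across, 158 mm tall, beyond the stands at the back of the table. Origin: centre of its base, z up. Leave alone. Beyond it, along the far edge of the table, stand a fixed steel napkin dispenser (115 mm tall) and a cutlery box (190 mm tall).
Mind the look-alikes: they are no part of the job. Leave any blue or purple look-alike of the cake_stand alone.

How it is judged:
By the outcome, as a careful person would: the job done as asked, in the order asked, and still so for the second after the job is handed in, with the robot touching nothing.
It also fails if it takes over 50 s, if anything falls off the work surface, if the arm or the gripper's body presses on something with over 40 N, if the wrist force passes 120 N, or if a joint passes its speed limit or range.

## Robot

A 6-joint arm with a two-finger parallel gripper is mounted at the origin on the work surface. World frame = base frame: x ahead of the robot, y to its left, z up, the work surface at z = 0. Lengths are in m, angles in rad, forces in N, time in s.
With the tool pointing down it reaches from about 0.325 to 0.875 m from the base axis. Payload 4.4 kg.
Tool frame: the origin (TCP) lies at the very end of the fingers, on their centre line; the grasp point (between the pads) lies 19 mm behind it; x points along the fingers, z is the direction in which the jaws open and shut, and the axes are right-handed (so a half turn about x gives the same grasp; the last joint's range is limited). The gripper opens to 85 mm and grips with 20 to 120 N. Pads are 22 mm wide; open, the fingers measure 114 mm over their backs; the gripper's body (76 mm by 85 mm) begins 54 mm behind the grasp point. The pads swing forward as they close: fully open they stand 13 mm farther back than shut.
Start: joints at [1.071, 0.207, 1.542, -0, 1.393, -0.15], TCP at [0.197, 0.54, 0.231] pointing down, gripper open.
Joint ranges: [-2.73, 2.73], [-0.86, 2.22], [0.23, 2.46], [-1.11, 4.25], [0.08, 2.63], [-2.82, 2.82]. Speed limits (rad/s): [2.79, 2.79, 3.14, 3.14, 3.14, 3.14].

## Interface

Orientations are given as [roll, pitch, yaw] about the fixed x, y, z axes, in that order (R = Rz(yaw) Ry(pitch) Rx(roll)).
In Python, from plant import manip, viewer, workorder gives the robot as it stands. The module is installed in compiled form; this text tells all that it offers. Calls block until the motion is done:
- manip.movep(position, orientation): joint-space move of the TCP to a pose.
- manip.servo_line(position, rot=None, vel=0.15): straight line of the TCP; rot=None keeps the orientation; vel is the mean speed in m/s.
- manip.set_joints(angles): joint-space move.
- manip.command_gripper(opening): finger opening in m; the grip force is fixed at half the most; returns when the fingers have stopped.
- manip.sleep(seconds).
- manip.solve_ik(position, orientation): joint angles nearest the present ones, or None.
- viewer.read_camera(name): name is "scene" or "top" or "wrist"; returns (picture, depth): 480x640x3 uint8, blue, green, red; 480x640 float32, m along the optical axis (not along the pixel's ray), 0 where there is no reading.
- viewer.calibration(name): a dict with "mtx" (3x3 intrinsics, pixels), "position" and "rotation" of the camera in the world. Camera axes: x right, y down, z forward; pixel columns grow to the right and rows downward; lengths in m; the calibration is good to about 2 mm. A picture is of the moment at which its call begins: read the wrist's pose just before it. calibration takes no time and is no camera call; for the wrist camera it gives the pose at the moment of the call.
A pose or a line that the arm cannot do raises manip.Unreachable and nothing moves.
- workorder.close_job(): hands the job in, once; it reports no verdict.
Readings, each from a call of its own:
- manip.read_clock(): time.
- manip.read_joint_positions(): joint angles.
- manip.read_joint_vel(): joint speeds.
- manip.read_joint_torque(): joint torques, N m.
- manip.read_tcp_pos(): TCP position.
- manip.read_tool_rot(): TCP orientation.
- manip.read_contact_force(): force on the tool from outside, world axes, zero at the start.
- manip.read_ft_torque(): the same for the moment, N m.
- manip.read_width(): finger opening in m.
Only numpy, scipy, OpenCV 4.12 (cv2) and the standard library are available. Lean on these libraries where they do the work, as an engineer would, in place of code of your own. Each camera call takes 0.05 s, during which the arm holds its last target.

## Working session

There is one attempt and no reset: what is moved stays moved. The work goes in short steps, each a Python script; the robot and the scene stay as the last script left them, time stands still between calls to the robot, and variables do not carry over. Pictures are saved under pics/ and viewed, and the job is handed in when it is done.

```bash
mkdir -p pics; ls; cat > h.py <<'E'
from plant import manip, viewer, workorder
import numpy as np, cv2
def shot(cam,name):
    im,d=viewer.read_camera(cam); cv2.imwrite(f'pics/{name}.png',im); np.save(f'pics/{name}.npy',d)
    c=viewer.calibration(cam); np.savez(f'pics/{name}_c.npz',**{k:np.array(v) for k,v in c.items()})
    return im,d
def load(name):
    return cv2.imread(f'pics/{name}.png'),np.load(f'pics/{name}.npy'),np.load(f'pics/{name}_c.npz')
def cloud(name):
    im,d,c=load(name); v,u=np.mgrid[:480,:640]; K=c['mtx']
    P=np.stack([(u-K[0,2])/K[0,0]*d,(v-K[1,2])/K[1,1]*d,d],-1)
    R=c['rotation']
    return im,P@R.T+c['position']
E
python3 - <<'E'
from h import *
for c in ['scene','top']:
    shot(c,c+'0'); print(viewer.calibration(c))
print(manip.read_clock(),manip.read_tool_rot())
E
```

```text
pics
{'mtx': array([[527.11413764,   0.        , 324.59840789],
       [  0.        , 527.11413764, 236.71148908],
       [  0.        ,   0.        ,   1.        ]]), 'position': array([ 1.07279122, -0.91964095,  1.0089908 ]), 'rotation': array([-2.23561481,  0.00420261,  0.54453629])}
{'mtx': array([[522.92096482,   0.        , 322.29034858],
       [  0.        , 522.92096482, 247.43752082],
       [  0.        ,   0.        ,   1.        ]]), 'position': array([0.24462735, 0.07959837, 1.60288344]), 'rotation': array([-2.99290154, -0.01004766, -1.56321243])}
0.1 [ 2.9925213   1.56872202 -2.06866729]
```

```bash
sed -i "s/R=c\['rotation'\]/R=Rot.from_euler('xyz',c['rotation']).as_matrix()/; 2a from scipy.spatial.transform import Rotation as Rot" h.py; python3 - <<'E'
from h import *
for c in ['scene0','top0']:
    im,P=cloud(c); z=P[...,2]; print(c,np.round(np.percentile(z[np.isfinite(z)],[1,10,30,50]),3))
E
```

```text
scene0 [-0.757 -0.747 -0.095  0.002]
top0 [-0.762 -0.752 -0.735 -0.001]
```

View pics/top0.png

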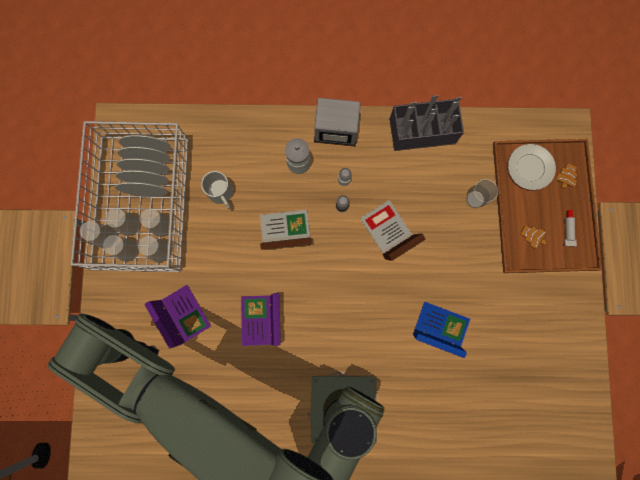

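View pics/scene0.png

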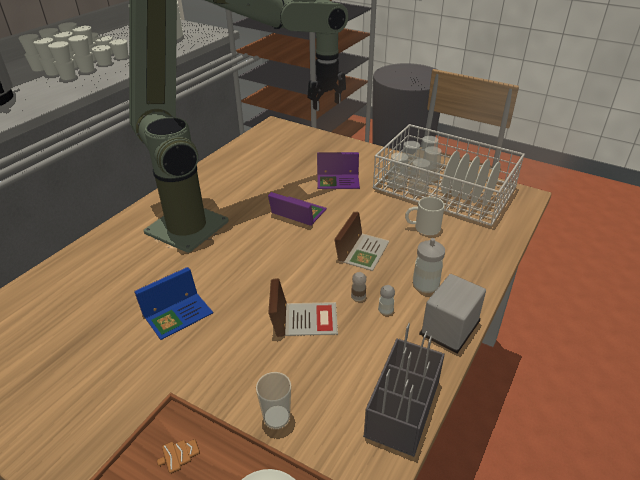

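```bash
python3 - <<'E'
from h import *
im,P=cloud('top0'); im2,P2=cloud('scene0')
def crop(im,x,y,w,h,s): return cv2.resize(im[y:y+h,x:x+w],None,fx=s,fy=s,interpolation=cv2.INTER_CUBIC)
a=crop(im,240,180,200,90,4); b=crop(im2,220,200,200,150,4)[:600]
cv2.imwrite('pics/c1.png',a); cv2.imwrite('pics/c2.png',b)
# dark wood mask
for (nm,im,P) in (('top',im,P),('scene',im2,P2)):
    hsv=cv2.cvtColor(im,cv2.COLOR_BGR2HSV)
    m=(im.max(-1)<105)&(P[...,2]>0.015)&(P[...,2]<0.13)&(hsv[...,1]>90)&(hsv[...,0]<20)
    n,l,st,c=cv2.connectedComponentsWithStats(m.astype(np.uint8))
    for i in range(1,n):
        if st[i,4]>80:
            Q=P[l==i]; print(nm,st[i],Q.min(0).round(3),Q.max(0).round(3))
            t=Q[Q[:,2]>0.08 if (Q[:,2]>.087).sum()>15 else Q[:,2]>.07]; 
            if len(t): print('  top pts',len(t),t.mean(0).round(3),t.min(0).round(3),t.max(0).round(3))
# objects positions
for u,v in [(345,170),(342,197),(217,180),(484,188),(297,146)]: print((u,v),P[v if 0 else v,u].round(3)) if nm=='top' else print((u,v),cloud('top0')[1][v,u].round(3))
E
```

```text
top [383 234  42  27 436] [ 0.437 -0.233  0.015] [ 0.524 -0.12   0.1  ]
  top pts 307 [ 0.476 -0.179  0.091] [ 0.437 -0.233  0.08 ] [ 0.515 -0.127  0.1  ]
top [260 238  52  12 338] [0.466 0.1   0.023] [0.509 0.249 0.091]
  top pts 217 [0.484 0.175 0.083] [0.466 0.102 0.08 ] [0.5   0.249 0.091]
scene [338  29  32  24 408] [-0.474  1.503  0.05 ] [-0.299  1.86   0.078]
  top pts 97 [-0.364  1.717  0.072] [-0.467  1.508  0.07 ] [-0.299  1.832  0.078]
scene [ 236   33   74   36 1530] [-0.8    1.216  0.048] [-0.33   1.588  0.078]
  top pts 383 [-0.58   1.362  0.072] [-0.776  1.216  0.07 ] [-0.337  1.567  0.078]
scene [ 430   71   81   36 1177] [0.248 1.365 0.015] [0.615 1.411 0.11 ]
  top pts 411 [0.439 1.387 0.093] [0.252 1.366 0.08 ] [0.615 1.408 0.11 ]
scene [335 212  27  48 700] [0.465 0.093 0.015] [0.513 0.25  0.088]
  top pts 264 [0.488 0.164 0.08 ] [0.465 0.093 0.07 ] [0.503 0.247 0.088]
scene [269 279  17  56 720] [ 0.437 -0.239  0.015] [ 0.526 -0.126  0.097]
  top pts 343 [ 0.481 -0.19   0.091] [ 0.437 -0.239  0.08 ] [ 0.518 -0.13   0.097]
(345, 170) [ 0.71  -0.001  0.077]
(342, 197) [0.626 0.008 0.079]
(217, 180) [0.695 0.398 0.008]
(484, 188) [ 0.665 -0.428  0.052]
(297, 146) [0.753 0.141 0.164]
```

View pics/c1.png

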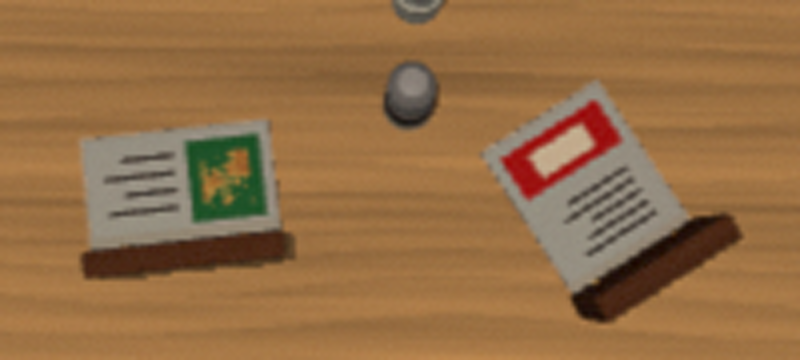

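View pics/c2.png

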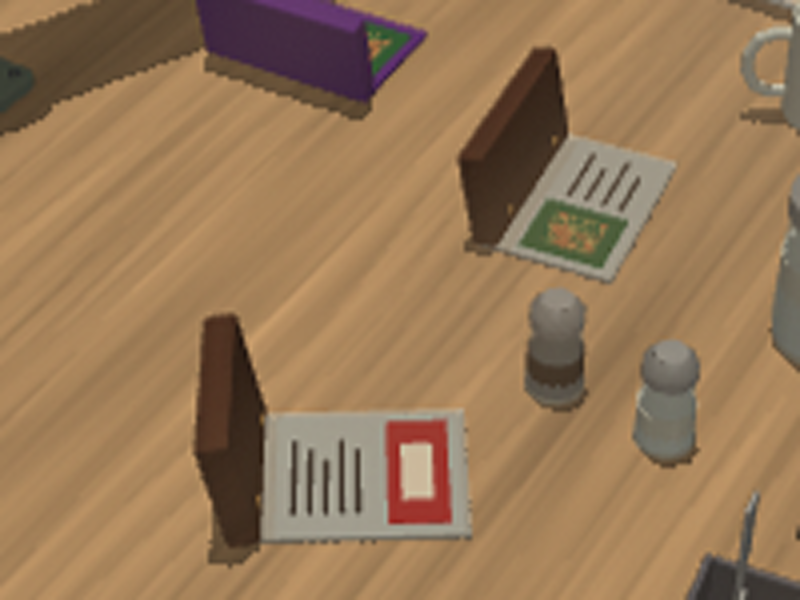

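```bash
python3 - <<'E'
from h import *
A=cloud('top0');B=cloud('scene0')
def pts(P,im,box):
    m=(P[...,0]>box[0])&(P[...,0]<box[1])&(P[...,1]>box[2])&(P[...,1]<box[3])&(im.max(-1)<115)&(P[...,2]<.13)
    return P[m]
for nm,box,W,D,T in (('menu',(.42,.54,-.25,-.1),.12,.09,.022),('cake',(.45,.53,.08,.27),.15,.08,.02)):
    t=pts(A[1],A[0],box);s=pts(B[1],B[0],box)
    for lab,Q in (('top',t),('scene',s)):
        Q=Q[Q[:,2]>D*0.98 if lab=='top' else Q[:,2]>.02]
        # front edge strip
        r=cv2.minAreaRect(Q[:,:2].astype(np.float32)); print(nm,lab,len(Q),np.round(r[0],3),np.round(r[1],3),r[2])
    # scene: plane fit of upper face
    Q=s[(s[:,2]>.015)&(s[:,2]<D*.9)]
    for _ in range(6):
        c=Q.mean(0);n=np.linalg.svd(Q-c)[2][2]; n*=np.sign(n[0]); d=np.abs((Q-c)@n); Q=Q[d<max(.002,2*np.median(d))]
    print(' plane',len(Q),c.round(3),n.round(3),'yaw',np.degrees(np.arctan2(n[1],n[0])),'tilt',np.degrees(np.arcsin(n[2])))
    u=np.array([-n[1],n[0]])/np.hypot(n[0],n[1]); l=Q[:,:2]@u; print('  width extents',np.percentile(l,[0.5,99.5]).round(4), l.min(),l.max(),'ctr',(np.percentile(l,[.5,99.5]).mean()))
    h=n[:2]/np.hypot(*n[:2])
    for z in (0,.05,D): print('  face dist along h at z',z, ((c@n)-z*n[2])/np.hypot(*n[:2]))
    print('  h',h,'u',u)
    # panel
for nm,P,im in (('top',A[1],A[0]),('scene',B[1],B[0])):
  for box in ((.47,.67,-.25,-.05),(.49,.62,.09,.26)):
    m=(P[...,0]>box[0])&(P[...,0]<box[1])&(P[...,1]>box[2])&(P[...,1]<box[3])&(P[...,2]>-.01)&(P[...,2]<.02)&(im[...,0]>120)&(im.min(-1)>115)
    r=cv2.minAreaRect(P[m][:,:2].astype(np.float32)); print('panel',nm,m.sum(),np.round(r[0],3),np.round(r[1],3),r[2])
E
```

```text
menu top 247 [ 0.477 -0.181] [0.022 0.118] 32.87382888793945
menu scene 707 [ 0.482 -0.183] [0.035 0.123] 32.79452133178711
 plane 216 [ 0.49  -0.175  0.049] [0.833 0.524 0.174] yaw 32.182527593914415 tilt 10.044702396282489
  width extents [-0.471  -0.3514] -0.4720311231514677 -0.3506033301329502 ctr -0.41117327008623267
  face dist along h at z 0 0.33029651443871494
  face dist along h at z 0.05 0.3214399367868153
  face dist along h at z 0.09 0.3143546746652956
  h [0.84635563 0.5326182 ] u [-0.5326182   0.84635563]
cake top 265 [0.484 0.175] [0.021 0.148] 6.987163543701172
cake scene 669 [0.49  0.171] [0.031 0.155] 7.711533069610596
 plane 296 [0.498 0.173 0.044] [0.978 0.117 0.175] yaw 6.822705598195194 tilt 10.064432030836878
  width extents [0.038  0.1874] 0.03763565521885438 0.18881072374035224 ctr 0.1127283083553271
  face dist along h at z 0 0.5232342987837427
  face dist along h at z 0.05 0.5143599624892033
  face dist along h at z 0.08 0.5090353607124796
  h [0.99291851 0.11879746] u [-0.11879746  0.99291851]
panel top 744 [ 0.555 -0.13 ] [0.123 0.105] 32.92062759399414
panel top 550 [0.555 0.185] [0.079 0.143] 6.851415157318115
panel scene 1090 [ 0.551 -0.134] [0.13  0.115] 34.03736877441406
panel scene 523 [0.549 0.18 ] [0.087 0.155] 6.997901439666748
```

```bash
cat >> h.py <<'E'
ST={'menu':dict(h=np.array([.84636,.53262]),hh=.3303-.0223,c=-.4095,D=.09,T=.022,d=.078,end=40),
    'cake':dict(h=np.array([.99292,.1188]),hh=.5232-.0203,c=.1129,D=.08,T=.020,d=.069,end=32)}
al=np.radians(20)
def pose(s,phi,gap=0.,up=0.,sg=1):
    S=ST[s]; h=S['h']; u=np.array([-h[1],h[0]]); t=np.radians(10+phi)
    x=S['hh']-S['d']*np.sin(t)+S['T']*np.cos(t)+.011*np.cos(al)+gap
    z=S['d']*np.cos(t)+S['T']*np.sin(t)+.011*np.sin(al)+up
    p=np.r_[h*x+u*S['c'],z]
    X=np.r_[h*np.sin(al),-np.cos(al)]; Z=sg*np.r_[u,0]; Y=np.cross(Z,X)
    return p,Rot.from_matrix(np.c_[X,Y,Z]).as_euler('xyz')
E
python3 - <<'E'
from h import *
for s in ST:
  for sg in (1,-1):
    for a in ((0,.02,.17),(0,.02,0),(20,),(ST[s]['end'],)):
      p,r=pose(s,*a,sg=sg); q=manip.solve_ik(p,r); print(s,sg,a,p.round(3),r.round(2),None if q is None else np.round(q,2))
E
```

```text
menu 1 (0, 0.02, 0.17) [ 0.511 -0.162  0.254] [-1.57  1.22  0.56] None
menu 1 (0, 0.02, 0) [ 0.511 -0.162  0.084] [-1.57  1.22  0.56] None
menu 1 (20,) [ 0.471 -0.188  0.082] [-1.57  1.22  0.56] None
menu 1 (40,) [ 0.449 -0.201  0.071] [-1.57  1.22  0.56] None
menu -1 (0, 0.02, 0.17) [ 0.511 -0.162  0.254] [1.57 1.22 0.56] [-0.66 -0.02  1.78  0.34  1.28  0.26]
menu -1 (0, 0.02, 0) [ 0.511 -0.162  0.084] [1.57 1.22 0.56] [-0.66  0.21  1.93  0.41  0.93  0.11]
menu -1 (20,) [ 0.471 -0.188  0.082] [1.57 1.22 0.56] [-0.77  0.17  1.98  0.42  0.95  0.  ]
menu -1 (40,) [ 0.449 -0.201  0.071] [1.57 1.22 0.56] [-0.82  0.17  2.01  0.43  0.94 -0.07]
cake 1 (0, 0.02, 0.17) [0.524 0.176 0.245] [-1.57  1.22  0.12] [ 0.18 -0.07  1.84 -0.02  1.02 -1.5 ]
cake 1 (0, 0.02, 0) [0.524 0.176 0.075] [-1.57  1.22  0.12] [ 0.18  0.17  1.99 -0.04  0.63 -1.48]
cake 1 (20,) [0.479 0.171 0.074] [-1.57  1.22  0.12] [ 0.19  0.09  2.1  -0.04  0.61 -1.47]
cake 1 (32,) [0.465 0.169 0.068] [-1.57  1.22  0.12] [ 0.19  0.07  2.13 -0.04  0.59 -1.47]
cake -1 (0, 0.02, 0.17) [0.524 0.176 0.245] [1.57 1.22 0.12] [ 0.18 -0.07  1.84 -0.02  1.02  1.64]
cake -1 (0, 0.02, 0) [0.524 0.176 0.075] [1.57 1.22 0.12] [ 0.18  0.17  1.99 -0.04  0.63  1.66]
cake -1 (20,) [0.479 0.171 0.074] [1.57 1.22 0.12] [ 0.19  0.09  2.1  -0.04  0.61  1.67]
cake -1 (32,) [0.465 0.169 0.068] [1.57 1.22 0.12] [ 0.19  0.07  2.13 -0.04  0.59  1.67]
```

```bash
python3 - <<'E'
from h import *
manip.command_gripper(0.0)
p,r=pose('menu',0,.025,.17,-1)
manip.movep(p,r); print(manip.read_clock(),manip.read_tcp_pos().round(3))
manip.servo_line(pose('menu',0,.025,0,-1)[0],vel=.12)
print(manip.read_clock(),manip.read_tcp_pos().round(3),np.round(manip.read_contact_force(),2),manip.read_width())
im,_=shot('scene','s1'); cv2.imwrite('pics/s1c.png',cv2.resize(im[150:390,180:500],None,fx=2.5,fy=2.5))
E
```

```text
3.5833 [ 0.516 -0.159  0.254]
5.15 [ 0.516 -0.16   0.085] [ 0.35  0.3  -0.33] 0.00028315715960690807
```

View pics/s1c.png

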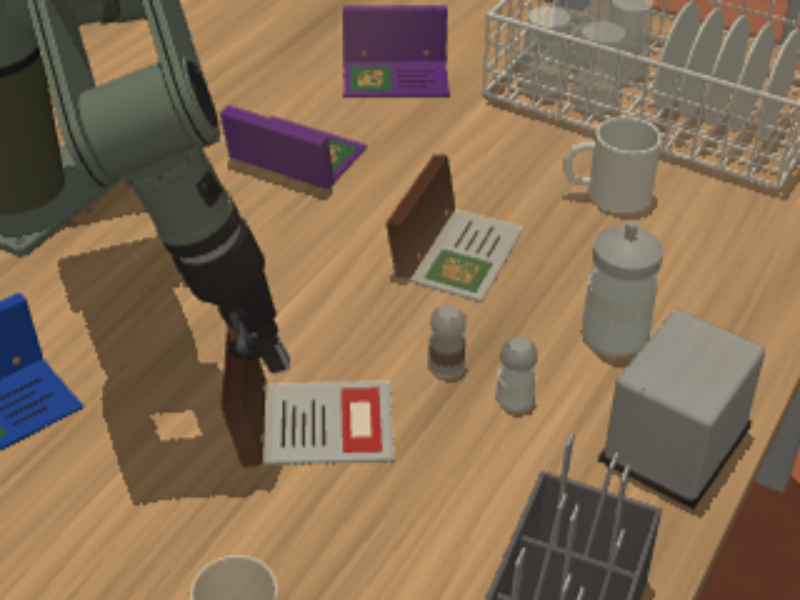

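```bash
cat > push.py <<'E'
from h import *
import sys
s=sys.argv[1]
def rep(l): print(l,round(manip.read_clock(),2),manip.read_tcp_pos().round(3),np.round(manip.read_contact_force(),2))
manip.servo_line(pose(s,0,.006,0,-1)[0],vel=.05); rep('pre')
ph=0
while ph<ST[s]['end']:
    ph=min(ph+5,ST[s]['end'])
    manip.servo_line(pose(s,ph,0,0,-1)[0],vel=.04); rep(ph)
manip.sleep(.4); rep('end')
im,_=shot('scene',s+'_p'); cv2.imwrite(f'pics/{s}_pc.png',cv2.resize(im[150:390,180:500],None,fx=2.5,fy=2.5))
E
python3 push.py menu
```

```text
pre 5.73 [ 0.499 -0.17   0.084] [ 0.35 -0.58 -0.98]
5 6.21 [ 0.488 -0.177  0.085] [ 1.36 -0.27 -1.31]
10 6.53 [ 0.482 -0.18   0.085] [0.23 0.13 0.09]
15 6.86 [ 0.476 -0.184  0.084] [0.18 1.02 0.24]
20 7.18 [ 0.47  -0.188  0.082] [-0.84  1.55 -0.24]
25 7.51 [ 0.465 -0.191  0.08 ] [0.32 1.41 0.44]
30 7.83 [ 0.459 -0.195  0.077] [0.59 0.25 0.14]
35 8.16 [ 0.454 -0.198  0.074] [-0.07  0.03  0.17]
40 8.48 [ 0.449 -0.201  0.071] [ 0.27 -0.32 -0.36]
end 8.88 [ 0.449 -0.201  0.071] [ 0.42  0.14 -0.44]
```

View pics/menu_pc.png

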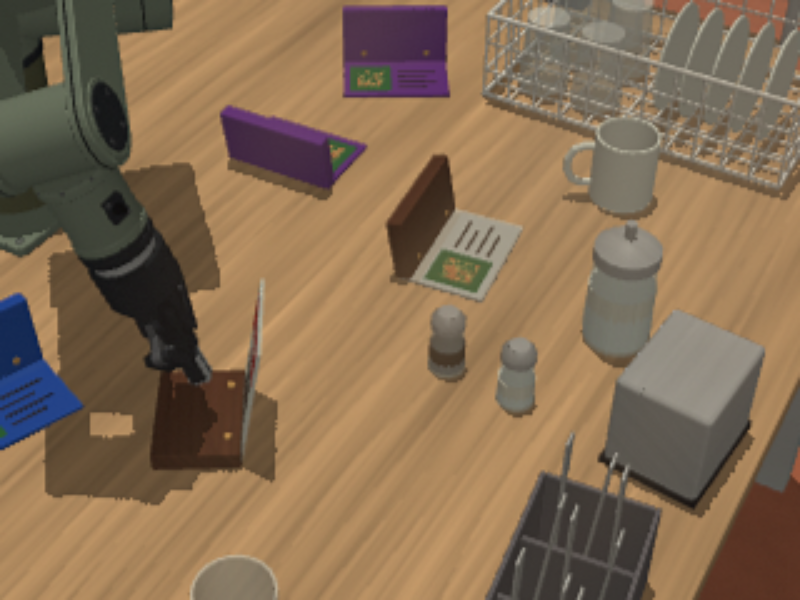

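```bash
python3 - <<'E'
from h import *
p,r=pose('menu',40,0,0,-1)
X=Rot.from_euler('xyz',r).as_matrix()[:,0]
manip.servo_line(p-X*.22,vel=.2); print(manip.read_tcp_pos().round(3))
p,r=pose('cake',0,.03,.20,-1)
manip.movep(p,r); print(manip.read_clock(),manip.read_tcp_pos().round(3))
manip.servo_line(pose('cake',0,.025,0,-1)[0],vel=.12)
print(manip.read_clock(),manip.read_tcp_pos().round(3),np.round(manip.read_contact_force(),2))
im,_=shot('scene','s2'); cv2.imwrite('pics/s2c.png',cv2.resize(im[150:390,180:500],None,fx=2.5,fy=2.5))
E
```

```text
[ 0.385 -0.241  0.276]
11.825 [0.534 0.177 0.275]
13.6417 [0.529 0.177 0.076] [ 0.72 -0.32 -0.06]
```

View pics/s2c.png

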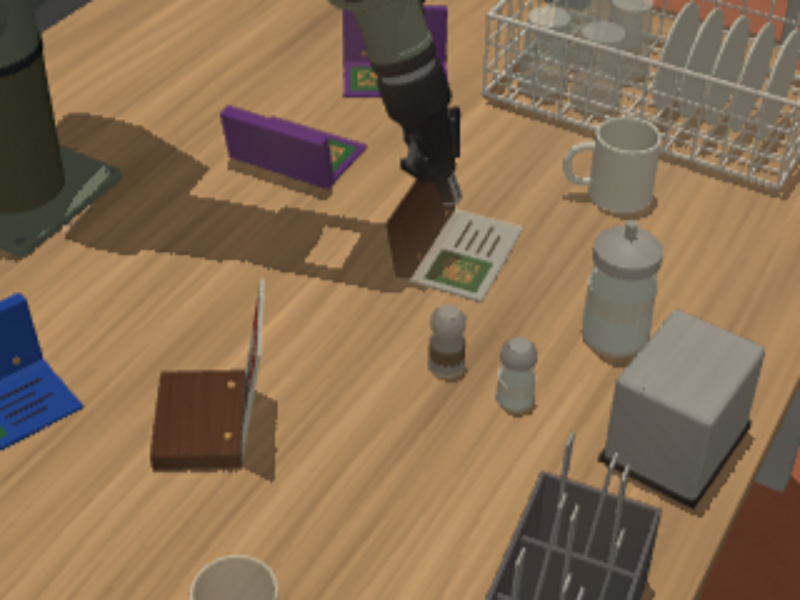

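The menu stand is upright, with its foot flat around (200,420) in the crop. The fingertips are at (453,195), just behind the middle of the cake stand's raised foot.

```bash
python3 push.py cake
```

```text
pre 14.22 [0.51  0.175 0.075] [-0.05  0.08  0.45]
5 14.68 [0.497 0.173 0.076] [-0.24  0.35 -0.08]
10 14.99 [0.491 0.172 0.075] [ 0.35 -0.13 -0.27]
15 15.3 [0.485 0.172 0.074] [-0.25  0.5   0.03]
20 15.61 [0.479 0.171 0.073] [-0.53 -0.31 -0.25]
25 15.92 [0.473 0.17  0.071] [-0.26 -0.12 -0.16]
30 16.23 [0.467 0.17  0.069] [-0.19 -0.3   0.57]
32 16.48 [0.465 0.169 0.068] [ 0.34 -0.3  -0.05]
end 16.88 [0.465 0.169 0.068] [ 0.16 -0.23 -0.74]
```

View pics/cake_pc.png

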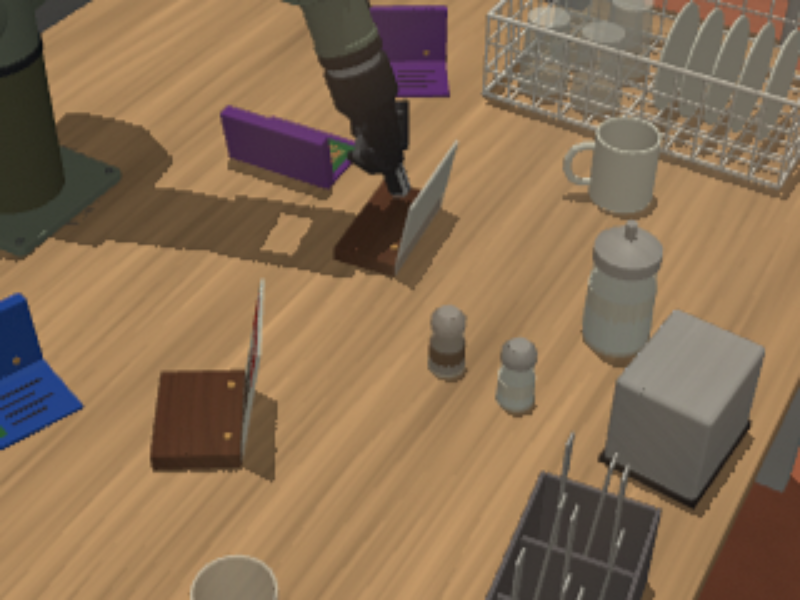

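```bash
python3 - <<'E'
from h import *
p,r=pose('cake',32,0,0,-1)
X=Rot.from_euler('xyz',r).as_matrix()[:,0]
manip.servo_line(p-X*.05,vel=.1); q=p-X*.1; q[2]=.30
manip.servo_line(q,vel=.2); manip.sleep(.5)
print(manip.read_clock(),manip.read_tcp_pos().round(3))
im,_=shot('scene','s3'); im,_=shot('top','t3')
cv2.imwrite('pics/t3c.png',cv2.resize(im[100:340,140:540],None,fx=2,fy=2))
A=cloud('t3');B=cloud('s3')
for nm,box in (('menu',(.35,.54,-.32,-.1)),('cake',(.38,.54,.07,.27))):
  S=ST[nm];u=np.array([-S['h'][1],S['h'][0]])
  print(nm,'expected foot centre',(S['h']*(S['hh']-S['D']/2)+u*S['c']).round(3))
  for l,(im,P) in (('top',A),('scene',B)):
    m=(P[...,0]>box[0])&(P[...,0]<box[1])&(P[...,1]>box[2])&(P[...,1]<box[3])&(im.max(-1)<115)&(abs(P[...,2]-S['T'])<.007)
    Q=P[m]; r=cv2.minAreaRect(Q[:,:2].astype(np.float32)); print(l,len(Q),np.round(r[0],3),np.round(r[1],3),round(r[2],1),'z',np.percentile(Q[:,2],[5,50,95]).round(3))
    m=(P[...,0]>box[0])&(P[...,0]<box[1]+.06)&(P[...,1]>box[2])&(P[...,1]<box[3])&(P[...,2]<.2); print('  top z',P[m][:,2].max().round(3))
A0=cloud('top0');B0=cloud('scene0')
print('depth/colour diff px in shaker/mug/sugar/tumbler:')
for n,(u,v) in dict(salt=(345,175),pepper=(342,203),mug=(217,188),tumbler=(482,193),sugar=(297,155)).items():
    a=A0[0][v-22:v+22,u-22:u+22].astype(int)-A[0][v-22:v+22,u-22:u+22]; print(n,(abs(a).max(-1)>40).sum())
E
```

```text
19.15 [0.431 0.165 0.3  ]
menu expected foot centre [ 0.441 -0.207]
top 1061 [ 0.444 -0.202] [0.095 0.122] 32.2 z [0.017 0.023 0.028]
  top z 0.158
scene 1243 [ 0.44  -0.207] [0.093 0.126] 35.2 z [0.019 0.023 0.027]
  top z 0.159
cake expected foot centre [0.446 0.167]
top 246 [0.45 0.17] [0.081 0.149] 6.7 z [0.016 0.021 0.026]
  top z 0.115
scene 687 [0.448 0.166] [0.084 0.155] 6.9 z [0.016 0.021 0.025]
  top z 0.114
depth/colour diff px in shaker/mug/sugar/tumbler:
salt 0
pepper 13
mug 0
tumbler 0
sugar 0
```

View pics/s3.png

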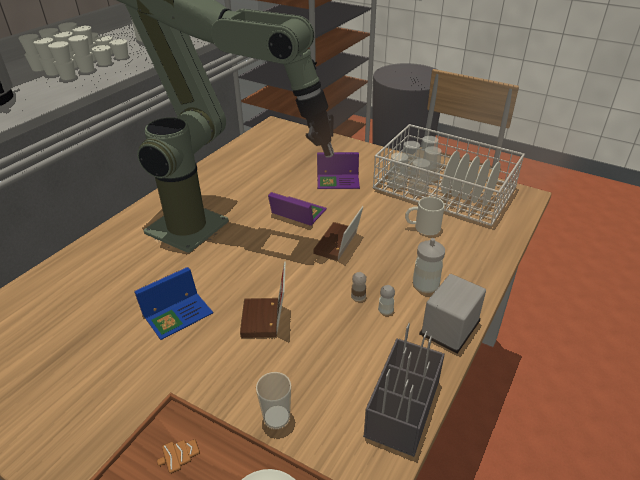

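View pics/t3c.png

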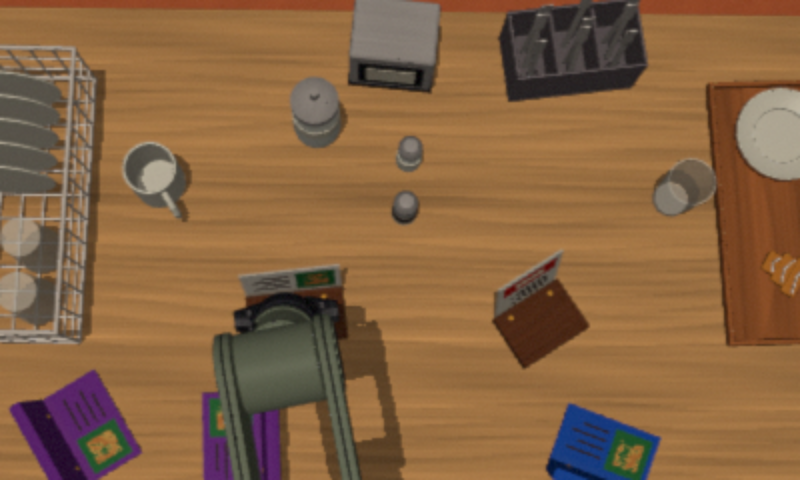

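```bash
python3 - <<'E'
from h import *
a=cv2.imread('pics/top0.png').astype(int);b=cv2.imread('pics/t3.png').astype(int)
v,u=np.nonzero(abs(a-b).max(-1)[181:225,320:364]>40); print(u.min()+320,v.min()+181)
workorder.close_job(); print(manip.read_clock())
E
```

```text
361 216
the job is handed in; nothing more can be done
the job is handed in; nothing more can be done
```

Both stands are back on their feet, and I handed the job in a little after 19 s on the robot's clock (limit 50 s). I pushed the menu stand over first, then the cake card stand, with closed fingertips near the top edge of the raised foot. Contact-force readings between push steps stayed below about 2 N.

- **Stands:** In the last top and scene pictures both feet lie flat, with the upper face at 21–23 mm against the specified 20 and 22 mm. They are within about 6 mm of where tipping about the heel should put them. Both panels are up, with measured tops at about 159 mm (menu) and 115 mm (cake).
- **Other items:** The salt shaker, mug, tumbler and sugar pourer show no change in the top picture. The pepper shaker's window had 13 changed pixels, starting at (361,216). That is where the menu card's corner used to lie, not the shaker. The blue and purple look-alikes look unmoved by eye; I did not measure them.
- **Robot:** The gripper was about 0.3 m above the table, touching nothing.

No check failed. The two cameras differed by about 5 mm on the menu foot's position and 3° on its angle. The arm partly hid the cake foot in the top picture.

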